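# Shut and lock the blade box

### The arm

A 6-joint arm with a two-finger parallel gripper is mounted at the origin on the work surface. World frame = base frame: x ahead of the robot, y to its left, z up, the work surface at z = 0. Lengths are in m, angles in rad, forces in N, time in s.
With the tool pointing down it reaches from about 0.275 to 0.75 m from the base axis. Payload 10.2 kg.
Tool frame: the origin (TCP) lies at the very end of the fingers, on their centre line; the grasp point (between the pads) lies 19 mm behind it (tcp_to_grasp is the distance from the TCP to the grasp point, in m); z points along the fingers, y is the line along which they close (so a half turn about z gives the same grasp; the last joint's range is limited). The gripper opens to 85 mm and grips with 20 to 120 N. Pads are 22 mm wide; open, the fingers measure 114 mm over their backs; the gripper's body (76 mm by 85 mm) begins 54 mm behind the grasp point. The pads swing forward as they close: fully open they stand 13 mm farther back than shut.
Start: joints at [0.982, 0.313, 1.498, -0, 1.331, -0.223], TCP at [0.188, 0.49, 0.231] pointing down, gripper open.
Joint ranges: [-2.94, 2.94], [-0.97, 2.17], [0.19, 2.56], [-1.23, 4.37], [0.02, 3.11], [-2.88, 2.88]. Speed limits (rad/s): [2.39, 2.39, 3.01, 3.14, 3.14, 3.14].

### API

Orientations are given as a unit quaternion [w, x, y, z].
In Python, from rig import * gives the robot as it stands.
- The arm moves only by the tool play_rows, never from a script. Its argument "increments" is a list of rows, each a list of 3 entries, a list of its own where there are three numbers: the shift along the world's x, y, z in mm, then the turn, a rotation vector about the world's x, y, z in rad, then the opening, from 0 (shut) to 1 (fully open). A call has 1 to 8 rows; each row is the pose to reach, as a shift and turn from the pose commanded when the call began; what a row does not reach only later rows make up. A row lasts 1/12 s, in which the tool goes at most 41.7 mm and 7.16 degrees, less where a joint would pass 70% of its speed; a pose out of reach is approached as far as the arm can. A call with a gripper value outside its range is refused whole. The fingers move at their own pace and stop on an object; "force" is the grip in N (left out, the last holds). Time passes only in rows, so rows that repeat a pose let the fingers close. It gives the time, the measured TCP pose, the force, the opening and the grip force at its end, in the units of the state.
- read_state(): the state, without advancing time (a new reading comes with each control period).
- read_camera(name): name is "scene" or "top" or "wrist"; returns a dict with "image" (480x640x3 uint8, red, green, blue), "camera_matrix" (3x3 intrinsics, pixels), "R" (3x3) and "t" (3): a world point X has camera coordinates R X + t; the wrist camera has in their place "tool_from_camera" (4x4, takes a point from camera to tool coordinates, whose origin is the TCP and whose axes are the flange's). Camera axes: x right, y down, z forward; pixel columns grow to the right and rows downward; lengths in m; the calibration is good to about 2 mm. A picture is of the moment at which its call begins: read the wrist's pose just before it. There is no depth.
- sign_off(): hands the job in; it is judged then, once.
Trained networks look in the newest picture that a camera, given by its name, has taken for a name from the list of things; names that differ only in an ending like _2 or _b are one class to them, and where a whole thing is asked for, a point or a joint stands for the part that bears it (a point fixed in the world has none). Each returns a list of dicts, best first, with "p" (0 to 1); they miss things now and then, are a little off and sometimes report something else, mostly with a low value. They report only what shows in the picture. A call takes as long as a camera call.
- outline_of(camera, query): "mask" (480x640 bool, what is visible of it) and "xy" ([column, row] in pixels, amid what is visible of it).
The state is a dict: "clock": time; "joint_positions": joint angles; "qvel": joint speeds; "joint_efforts": joint torques, N m; "position": TCP position; "tool_rot": TCP orientation; "contact_force": force on the tool from outside, world axes, zero at the start; "torque": the same for the moment, N m; "opening": finger opening in m; "finger_force": force on a finger pad.
Only numpy, scipy, OpenCV 4.12 (cv2) and the standard library are available. Lean on these libraries where they do the work, as an engineer would, in place of code of your own. Each camera call takes 0.05 s, during which the arm holds its last target. There are 200 camera calls.

### The job

Make the blade box child-safe: with a fingertip, push its raised lid down until it is fully shut, then set a fingertip in the slot of the round lock in the lid and turn it clockwise (seen from above) a quarter turn, as far as it goes, so that the lid is locked. Grasp and lift nothing, and leave the jar, the nail clipper and the trimmer where they are.

Things in the scene. Friction and masses are not known exactly. Their poses are not given: they have to be found in the camera images.
- blade_box: Low white plastic box, fixed to the vanity: 200 (x) by 200 (y) mm, 75 mm high without the lid. Origin: centre of its underside; z up; its front (the lid's free edge) faces its own -x, the lid's hinge line is at its own x = +100 mm, z = 75 mm, parallel to its y.
- lid (a joint): Lid angle, rad: 0 = fully shut (hard stop), greater = front edge raised; starts 0.2 to 0.45. White plate 202 x 204 x 8 mm, hinged along the far (+x) top edge of the box; shut, its upper face is 83 mm above the vanity. The stiff hinge holds it where it is left; about 1 to 3 N down near the front edge moves it.
- lid_edge (a point): Point on the lid's upper face near the middle of its free front edge, 184 mm from the hinge line and 8 mm above the plane through it (18 mm in from the edge, and 17 mm clear of the collar round the lock): a good place to push. Axes are the lid's own: x from front edge to hinge, z out of the upper face.
- lock (a joint): Lock angle, rad, clockwise from above: 0 = open, slot runs from front edge to hinge; 1.571 = locked (hard stop), slot parallel to the front edge, in line with two ticks on the lid. Starts 0 to 0.3. Friction only (0.08 N m), stays where left. A cam tongue under the lid goes beneath a ledge inside the box; if the lid is not fully shut it cannot engage.
- slot_floor (a point): Lock centre, on the slot's floor, 3 mm above the lid's face, 110 mm from the hinge line. Disc 96 mm across; a grey-floored slot 36 mm wide, 14 mm deep runs right across its middle; the half-moons beside it rise 17 mm above the lid, as does the fixed collar round it (100 mm inside, 114 outside): it turns only from within the slot. Axes turn with the lock: x along the slot, z out of the lid.
- jar: Small closed glass jar with aluminium lid, 56 mm across, 58 mm high, standing loose on the vanity to the right of the box. Leave alone. Origin: centre of its underside.
- clipper: Steel nail clipper, 60 by 12 by 14 mm, lying loose on the vanity to the right of the box. Leave alone. Origin: centre of its underside.
- trimmer: Black hair trimmer, 145 by 40 by 32 mm, lying loose on the top tier of the organiser. Leave alone. Origin: below its middle, on the tray.
- organiser: White three-tier stacking organiser, fixed, 200 (x) by 130 (y) by 172 mm high, to the left of the box. Origin: centre of its underside.

How it is judged:
By the outcome, as a careful person would: the job done as asked, in the order asked, and still so for the second after the job is handed in, with the robot touching nothing.
It also fails if it takes over 45 s, if anything falls off the work surface, if the arm or the gripper's body presses on something with over 40 N, if the wrist force passes 120 N, or if a joint passes its speed limit or range.

## Working session

There is one attempt and no reset: what is moved stays moved. The work goes in short steps, Python scripts to look and compute and a tool call to move; the robot and the scene stay as the last step left them, time stands still between calls to the robot, and variables do not carry over. Pictures are saved under pics/ and viewed, at most 10 in all, crops included, and the job is handed in when it is done.

Besides the shell and the picture viewer there is one more tool, called by a JSON object that holds its "method" and its "body". play_rows: Moves the arm, as the interface text tells. Its arguments: {"type":"object","properties":{"increments":{"type":"array","items":{"type":"array"}},"force":{"type":"number"}},"required":["increments"]}

```bash
mkdir -p pics
python3 - <<'E'
from rig import *
import cv2,numpy as np
s=read_state();print({k:np.round(v,3).tolist() for k,v in s.items()})
for c in ["scene","top"]:
    d=read_camera(c);cv2.imwrite(f"pics/{c}0.png",d["image"][:,:,::-1])
    print(c,d["camera_matrix"].tolist(),np.round(d["R"],4).tolist(),np.round(d["t"],4).tolist())
    for q in ["blade_box","lid","lock","slot_floor","lid_edge","jar"]:
        print(q,[(round(float(o["p"]),2),np.round(o["xy"]).tolist(),int(o["mask"].sum())) for o in outline_of(c,q)[:2]])
E
```

```text
{'clock': 0.0, 'joint_positions': [0.982, 0.313, 1.498, -0.0, 1.331, -0.223], 'qvel': [-0.0, 0.0, 0.0, -0.001, -0.0, -0.0], 'joint_efforts': [0.0, -41.226, -25.975, -0.0, 0.004, -0.0], 'position': [0.188, 0.49, 0.231], 'tool_rot': [-0.0, 0.182, 0.983, -0.001], 'contact_force': [0.036, -0.128, -0.023], 'torque': [-0.002, -0.016, -0.018], 'finger_force': 0.0, 'opening': 0.085}
scene [[506.98733079295283, 0.0, 314.75100927766465], [0.0, 506.98733079295283, 240.9787382654617], [0.0, 0.0, 1.0]] [[0.7879, 0.6155, -0.0179], [0.462, -0.6101, -0.6437], [-0.4071, 0.499, -0.7651]] [-0.4772, -0.1639, 1.4334]
blade_box [(0.7, [309.0, 261.0], 9530)]
lid [(0.71, [308.0, 250.0], 7530)]
lock [(0.55, [311.0, 245.0], 1306)]
slot_floor [(0.73, [309.0, 242.0], 1306)]
lid_edge [(0.75, [308.0, 251.0], 7407)]
jar [(0.66, [178.0, 425.0], 963)]
top [[507.0247724099767, 0.0, 323.0502815460828], [0.0, 507.0247724099767, 223.08720533166263], [0.0, 0.0, 1.0]] [[-0.0289, -0.9995, 0.0081], [-0.9945, 0.028, -0.1011], [0.1008, -0.0109, -0.9948]] [0.0298, 0.5639, 1.1439]
blade_box [(0.77, [316.0, 219.0], 8701), (0.35, [101.0, 261.0], 1380)]
lid [(0.68, [318.0, 216.0], 8242)]
lock [(0.86, [317.0, 218.0], 1485)]
slot_floor [(0.62, [321.0, 216.0], 1524)]
lid_edge [(0.72, [320.0, 217.0], 8423), (0.66, [119.0, 265.0], 7299)]
jar [(0.93, [507.0, 205.0], 617)]
```

Run:
```python
import cv2
a=cv2.imread("pics/top0.png")[130:310,200:440];b=cv2.imread("pics/scene0.png")[150:390,160:480]
cv2.imwrite("pics/t1.png",cv2.resize(a,(800,600),interpolation=cv2.INTER_CUBIC));cv2.imwrite("pics/s1.png",cv2.resize(b,(800,600),interpolation=cv2.INTER_CUBIC))
```

```text
(no output)
```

View pics/t1.png

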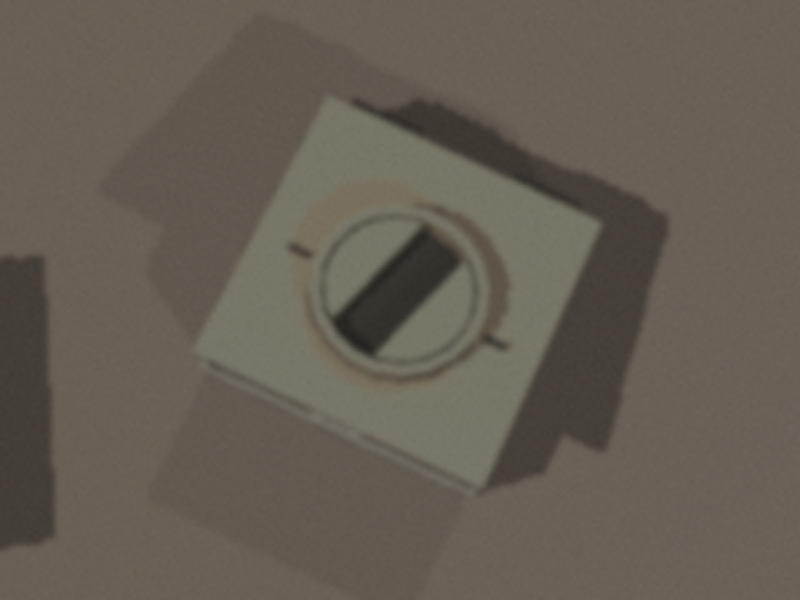

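View pics/s1.png

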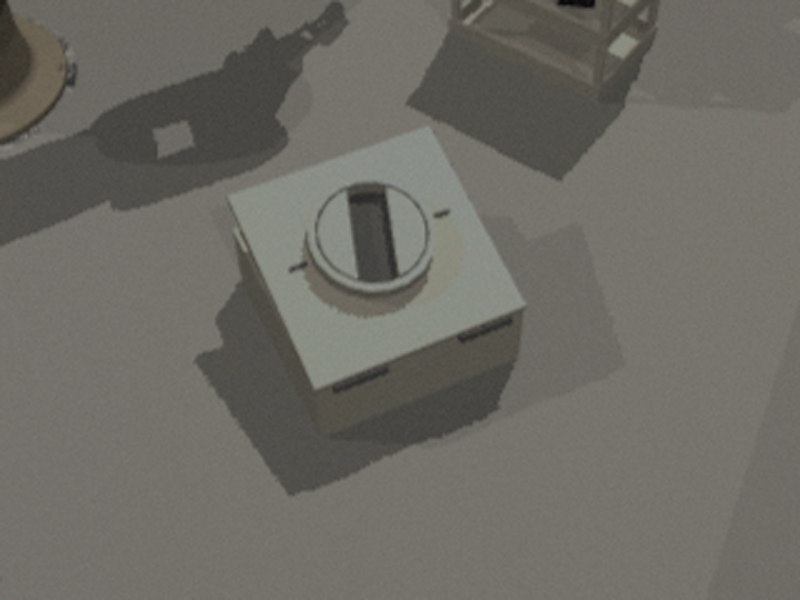

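View pics/scene0.png

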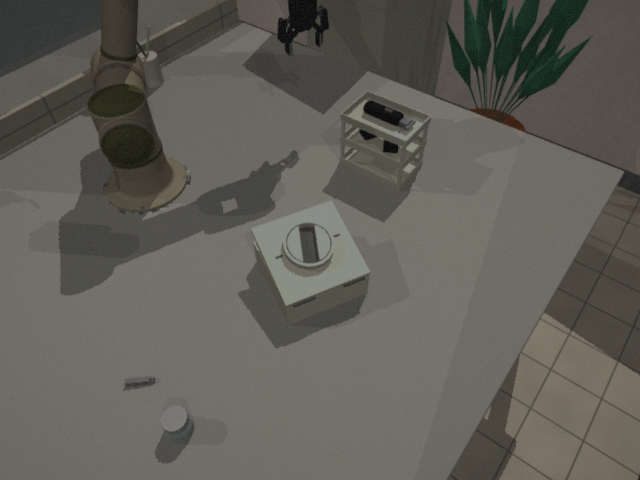

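The top view (crop) shows lid corners at about (328,95), (602,220), (475,495) and (197,352). The lock centre is at (400,291), with the slot running from (355,337) to (447,240). The scene view (crop) has the hinge at lower right, with corners (315,388), (523,305), (430,127) and (228,195). I'll fit the pose from these.

```bash
cat > fit.py <<'E'
import numpy as np
from scipy.optimize import least_squares
from scipy.spatial.transform import Rotation as Ro
def lidpt(p,L):  # L: (distance from hinge, y, height) -> world
    x,y,yaw,a=p; r,v,h=L
    lx=.1-r*np.cos(a)+h*np.sin(a); lz=.075+r*np.sin(a)+h*np.cos(a)
    c,s=np.cos(yaw),np.sin(yaw)
    return np.array([x+c*lx-s*v,y+s*lx+c*v,lz])
E
python3 - <<'E'
from fit import *
T=dict(K=[507.02,323.05,223.09],R=[[-0.0289,-0.9995,0.0081],[-0.9945,0.028,-0.1011],[0.1008,-0.0109,-0.9948]],t=[0.0298,0.5639,1.1439],o=(200,130),s=10/3)
S=dict(K=[506.99,314.75,240.98],R=[[0.7879,0.6155,-0.0179],[0.462,-0.6101,-0.6437],[-0.4071,0.499,-0.7651]],t=[-0.4772,-0.1639,1.4334],o=(160,150),s=2.5)
def pr(C,X):
    c=np.array(C['R'])@X+C['t'];return np.array([C['K'][0]*c[0]/c[2]+C['K'][1],C['K'][0]*c[1]/c[2]+C['K'][2]])
pts=[(0,.102,.008),(0,-.102,.008),(.202,-.102,.008),(.202,.102,.008),(.11,0,.025)]
ot=[(328,95),(602,220),(475,495),(197,352),(400,291)]
os_=[(523,305),(315,388),(228,195),(430,127),(371,237)]
def f(p):
    e=[]
    for C,O in((T,ot),(S,os_)):
        for L,o in zip(pts,O): e.append(pr(C,lidpt(p,L))-(np.array(o)+.5)/C['s']+.5-np.array(C['o']))
    return np.ravel(e)
r=least_squares(f,[.5,0,-.4,.3],loss='soft_l1');p=r.x
print(np.round(p,4));print(np.round(r.fun.reshape(-1,2),1).tolist())
# lock angle from top slot axis
from itertools import product
for C,a,b in((T,(355,337),(447,240)),(S,(377,280),(367,187))):
    d=np.subtract(b,a);d=d/np.linalg.norm(d)
    def g(q):
        q=q[0];u=[lidpt(p,(.11-k*.04*np.cos(q),-k*.04*np.sin(q),.003)) for k in(1,-1)]  # clockwise: front-to-hinge dir turns to -y
        w=pr(C,u[0])-pr(C,u[1]);return w[0]*d[1]-w[1]*d[0]
    print("lock",least_squares(g,[.15]).x)
for n,L in(("edge",(.184,0,.008)),("slot",(.11,0,.003))):
    print(n,np.round(lidpt(p,L),4),"shut",np.round(lidpt([*p[:3],0],L),4))
E
```

```text
[ 0.5709  0.0237 -0.4799  0.2166]
[[-0.6, -0.9], [-0.2, 1.2], [0.4, -0.7], [-3.3, -0.2], [-1.4, -0.3], [0.7, 0.6], [-1.9, 0.9], [-1.4, 0.7], [-0.8, 0.1], [-0.5, -1.4]]
lock [0.28146585]
lock [0.3198698]
edge [0.5017 0.0597 0.1224] shut [0.4964 0.0625 0.083 ]
slot [0.5649 0.0268 0.1016] shut [0.562  0.0283 0.078 ]
```

{"method": "play_rows", "body": {"increments": [[[20, -35, 10], [0, 0, 0], 0], [[150, -260, 30], [0, 0, -0.115], 0], [[150, -260, 30], [0, 0, -0.115], 0], [[150, -260, 30], [0, 0, -0.115], 0], [[150, -260, 30], [0, 0, -0.115], 0], [[150, -260, 30], [0, 0, -0.115], 0], [[150, -260, 30], [0, 0, -0.115], 0], [[150, -260, 30], [0, 0, -0.115], 0]]}}

```text
clock: 1.37
position: [0.3399, 0.2266, 0.2619]
tool_rot: [0.001, 0.24, 0.971, -0.0]
contact_force: [-0.6, 1.5, 0.0]
opening: 0.0001
finger_force: 0.0
```

{"method": "play_rows", "body": {"increments": [[[129, -138, -30], [0, 0, 0], 0], [[129, -138, -30], [0, 0, 0], 0], [[129, -138, -30], [0, 0, 0], 0], [[129, -138, -30], [0, 0, 0], 0], [[129, -138, -30], [0, 0, 0], 0], [[129, -138, -30], [0, 0, 0], 0], [[129, -138, -30], [0, 0, 0], 0]]}}

```text
clock: 1.95
position: [0.467, 0.0916, 0.2309]
tool_rot: [-0.001, 0.239, 0.971, -0.0]
contact_force: [0.3, 0.1, 0.6]
opening: 0.0001
finger_force: 0.0
```

Run:
```python
from rig import *
import cv2,numpy as np
s=read_state();d=read_camera("wrist");cv2.imwrite("pics/w0.png",d["image"][:,:,::-1])
print({k:np.round(s[k],3).tolist() for k in("clock","position","tool_rot","opening","contact_force")});print(np.round(d["tool_from_camera"],4).tolist(),d["camera_matrix"].tolist())
```

```text
{'clock': 1.95, 'position': [0.467, 0.092, 0.231], 'tool_rot': [-0.001, 0.239, 0.971, -0.0], 'opening': 0.0, 'contact_force': [0.283, 0.094, 0.589]}
[[0.0005, -0.9526, -0.3042, 0.0786], [1.0, 0.0003, 0.0006, -0.0], [-0.0004, -0.3042, 0.9526, -0.1432], [0.0, 0.0, 0.0, 1.0]] [[331.7700525768573, 0.0, 322.6898623105196], [0.0, 331.7700525768573, 234.15263463739717], [0.0, 0.0, 1.0]]
```

View pics/w0.png

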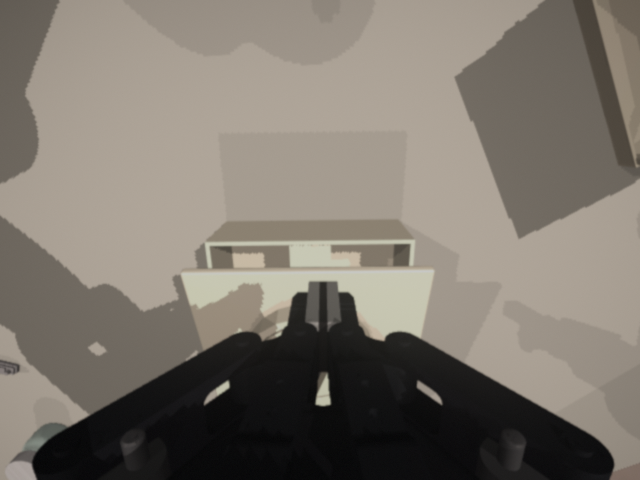

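Wrist view: the lid's front edge runs from (181,271) to (434,269), and the box's front rim from (207,242) to (414,241). Next I'll refit with these.

Run:
```python
from fit import *
TC=np.array([[0.0005,-0.9526,-0.3042,0.0786],[1,0.0003,0.0006,0],[-0.0004,-0.3042,0.9526,-0.1432],[0,0,0,1]])
W=np.eye(4);W[:3,:3]=Ro.from_quat([0.239,0.971,0,-0.001]).as_matrix();W[:3,3]=[.467,.0916,.2309]
C=np.linalg.inv(W@TC)
def pw(X):
    c=C[:3,:3]@X+C[:3,3];return np.array([331.77*c[0]/c[2]+322.69,331.77*c[1]/c[2]+234.15])
def box(p,x,y,z):return lidpt([*p[:3],0],(.1-x,y,z-.075))
def f(p):
    return np.ravel([pw(lidpt(p,(.202,-.102,.008)))-(181,271),pw(lidpt(p,(.202,.102,.008)))-(434,269),
     pw(box(p,-.1,-.1,.075))-(207,242),pw(box(p,-.1,.1,.075))-(414,241)])
r=least_squares(f,[.57,.024,-.48,.22]);p=r.x
print(np.round(p,4),np.round(r.fun,1))
for n,L in(("edge",(.184,0,.008)),("slot",(.11,0,.003))):
    print(n,np.round(lidpt(p,L),4),"shut",np.round(lidpt([*p[:3],0],L),4))
```

```text
[ 0.572   0.024  -0.475   0.2301] [-0.1 -0.4  0.8 -0.  -1.8  0.7  1.   0.2]
edge [0.5032 0.0593 0.1248] shut [0.4973 0.0624 0.083 ]
slot [0.5663 0.0269 0.103 ] shut [0.5631 0.0285 0.078 ]
```

{"method": "play_rows", "body": {"increments": [[[30, -29, -20], [0, 0, 0], 0], [[30, -29, -60], [0, 0, 0], 0], [[30, -29, -95], [0, 0, 0], 0], [[30, -29, -103], [0, 0, 0], 0], [[30, -29, -111], [0, 0, 0], 0], [[30, -29, -119], [0, 0, 0], 0], [[30, -29, -127], [0, 0, 0], 0], [[30, -29, -134], [0, 0, 0], 0]]}}

```text
clock: 2.67
position: [0.4974, 0.0637, 0.098]
tool_rot: [0.001, 0.238, 0.971, 0.0]
contact_force: [0.2, 0.2, 0.5]
opening: -0.0002
finger_force: 0.6
```

{"method": "play_rows", "body": {"increments": [[[0, 0, -5], [0, 0, 0], 0], [[0, 0, -9], [0, 0, 0], 0], [[0, 0, -12], [0, 0, 0], 0], [[0, 0, -13], [0, 0, 0], 0], [[0, 0, -13], [0, 0, 0], 0]]}}

```text
clock: 3.08
position: [0.4968, 0.0632, 0.0842]
tool_rot: [-0.0, 0.238, 0.971, -0.0]
contact_force: [0.2, 0.3, 0.6]
opening: 0.0
finger_force: 0.0
```

{"method": "play_rows", "body": {"increments": [[[0, 0, -1], [0, 0, 0], 0], [[0, 0, -2], [0, 0, 0], 0], [[0, 0, -2], [0, 0, 0], 0], [[0, 0, -2], [0, 0, 0], 0]]}}

```text
clock: 3.42
position: [0.497, 0.0632, 0.083]
tool_rot: [0.0, 0.238, 0.971, -0.0]
contact_force: [-2.2, -0.5, 6.5]
opening: -0.0003
finger_force: 3.4
```

Run:
```python
from rig import *
import cv2,numpy as np
d=read_camera("wrist");a=d["image"][:,:,::-1]
b=read_camera("scene")["image"][150:330,200:440,::-1]
cv2.imwrite("pics/w1.png",np.hstack([cv2.resize(a[150:390,160:480],(400,300)),cv2.resize(b,(400,300))]))
```

```text
(no output)
```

View pics/w1.png

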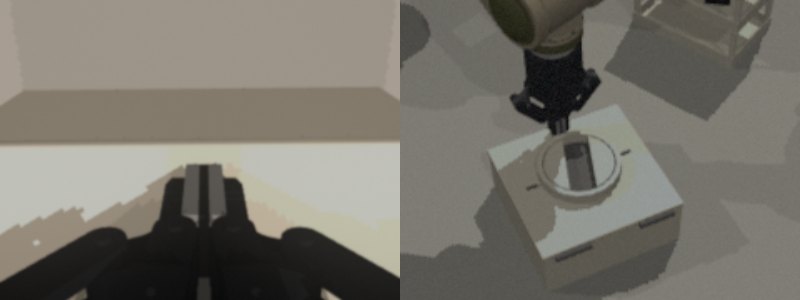

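The lid is shut: z is at 83 mm with firm contact, and the scene view shows the plate flush on the box. One last press, then I'll lift and go over to the slot.

{"method": "play_rows", "body": {"increments": [[[0, 0, -1.5], [0, 0, 0], 0], [[0, 0, -1.5], [0, 0, 0], 0], [[0, 0, 30], [0, 0, 0], 0], [[0, 0, 70], [0, 0, 0], 0], [[30, -16, 80], [0, 0, 0.12], 0.5], [[66, -35, 80], [0, 0, 0.24], 0.5], [[66, -35, 80], [0, 0, 0.36], 0.5], [[66, -35, 80], [0, 0, 0.48], 0.5]]}}

```text
clock: 4.18
position: [0.5639, 0.0272, 0.1619]
tool_rot: [0.0, -0.002, 1.0, -0.0]
contact_force: [0.2, 0.4, -0.5]
opening: 0.0428
finger_force: 0.0
```

{"method": "play_rows", "body": {"increments": [[[0, 0, 0], [0, 0, 0.12], 0.5], [[0, 0, 0], [0, 0, 0.24], 0.5], [[0, 0, 0], [0, 0, 0.36], 0.5], [[0, 0, 0], [0, 0, 0.48], 0.5], [[0, 0, 0], [0, 0, 0.6], 0.5], [[0, 0, 0], [0, 0, 0.72], 0.5], [[0, 0, 0], [0, 0, 0.807], 0.5], [[0, 0, 0], [0, 0, 0.807], 0.5]]}}

```text
clock: 4.85
position: [0.5628, 0.0282, 0.1623]
tool_rot: [0.0, -0.394, 0.919, -0.0]
contact_force: [0.1, -0.2, 0.4]
opening: 0.0428
finger_force: 0.0
```

Run:
```python
from rig import *
import cv2,numpy as np
from scipy.spatial.transform import Rotation as Ro
s=read_state();d=read_camera("wrist")
W=np.eye(4);q=s["tool_rot"];W[:3,:3]=Ro.from_quat([*q[1:],q[0]]).as_matrix();W[:3,3]=s["position"]
C=np.linalg.inv(W@d["tool_from_camera"]);K=d["camera_matrix"]
def pw(X):
    c=K@(C[:3,:3]@X+C[:3,3]);return (c[:2]/c[2]).astype(int)
a=d["image"][:,:,::-1].copy();c=np.array([.563,.0285])
for r,z in((.057,.1),(.048,.1)):
    P=[pw([*(c+r*np.array([np.cos(t),np.sin(t)])),z]) for t in np.linspace(0,6.28,60)]
    cv2.polylines(a,[np.array(P,np.int32)],True,(0,0,255),1)
th=-.475-.29;u=np.array([np.cos(th),np.sin(th)]);v=np.array([-u[1],u[0]])
P=[pw([*(c+i*.044*u+j*.018*v),.1]) for i,j in((1,1),(1,-1),(-1,-1),(-1,1))]
cv2.polylines(a,[np.array(P,np.int32)],True,(0,255,0),1)
cv2.imwrite("pics/w2.png",a)
y=W[:3,1];print(s["clock"],s["position"],np.arctan2(y[1],y[0]),s["opening"],s["contact_force"],s["joint_positions"])
```

```text
4.85 [0.56282954 0.02821153 0.1623009 ] 2.3799280142782964 0.042810747704480526 [ 0.14168915 -0.2089679   0.41582563] [-1.57767266e-01  4.56870166e-01  1.47687426e+00 -4.46964683e-05
  1.20772370e+00 -2.53767941e+00]
```

View pics/w2.png

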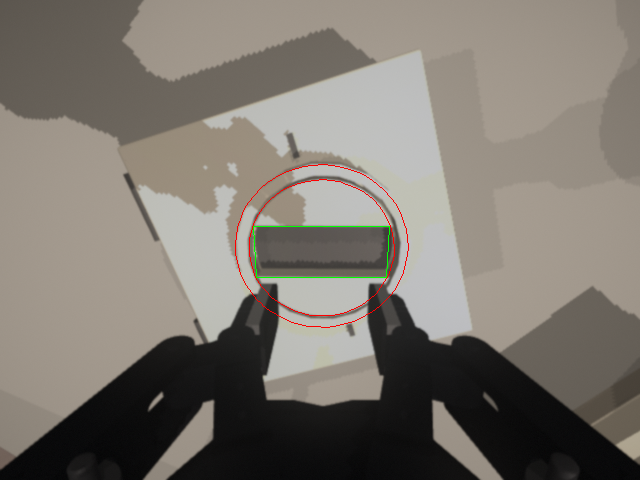

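The overlay matches the slot and collar: the slot fills the green frame at columns 255–390, rows 226–277. Going down into it.

{"method": "play_rows", "body": {"increments": [[[0.5, 0.5, -30], [0, 0, 0], 0.5], [[0.5, 0.5, -50], [0, 0, 0], 0.5], [[0.5, 0.5, -60], [0, 0, 0], 0.5], [[0.5, 0.5, -66], [0, 0, 0], 0.5], [[0.5, 0.5, -71], [0, 0, 0], 0.5], [[0.5, 0.5, -74], [0, 0, 0], 0.5], [[0.5, 0.5, -74], [0, 0, 0], 0.5]]}}

```text
clock: 5.48
position: [0.5635, 0.0287, 0.0885]
tool_rot: [0.0, -0.392, 0.92, -0.0]
contact_force: [-0.1, 0.3, 0.5]
opening: 0.0431
finger_force: 0.0
```

{"method": "play_rows", "body": {"increments": [[[0, 0, -1.5], [0, 0, -0.1], 0.5], [[0, 0, -1.5], [0, 0, -0.2], 0.5], [[0, 0, -1.5], [0, 0, -0.3], 0.5], [[0, 0, -1.5], [0, 0, -0.4], 0.5], [[0, 0, -1.5], [0, 0, -0.5], 0.5], [[0, 0, -1.5], [0, 0, -0.6], 0.5], [[0, 0, -1.5], [0, 0, -0.7], 0.5]]}}

```text
clock: 6.07
position: [0.563, 0.0285, 0.0875]
tool_rot: [-0.0, -0.051, 0.999, -0.0]
contact_force: [-4.8, -2.2, 0.6]
opening: 0.042
finger_force: 2.1
```

```bash
python3 -c "
from rig import *
s=read_state();print(s['torque'],s['contact_force'],s['position'])"
```

```text
[-0.2598081   0.63852972  0.08203574] [-4.82159262 -2.20528831  0.63536975] [0.56302578 0.02850959 0.08747077]
```

{"method": "play_rows", "body": {"increments": [[[0, 0, 0], [0, 0, -0.1], 0.5], [[0, 0, 0], [0, 0, -0.2], 0.5], [[0, 0, 0], [0, 0, -0.3], 0.5], [[0, 0, 0], [0, 0, -0.4], 0.5], [[0, 0, 0], [0, 0, -0.5], 0.5], [[0, 0, 0], [0, 0, -0.6], 0.5], [[0, 0, 0], [0, 0, -0.66], 0.5], [[0, 0, 0], [0, 0, -0.7], 0.5]]}}

```text
clock: 6.73
position: [0.5626, 0.0287, 0.0874]
tool_rot: [-0.001, 0.294, 0.956, -0.0]
contact_force: [-5.4, -1.0, 1.9]
opening: 0.0427
finger_force: 2.6
```

```bash
python3 -c "
from rig import *
s=read_state();print(s['torque'],s['contact_force'],s['position'],s['tool_rot'])"
```

```text
[-0.09462699  0.90245947  0.07141804] [-5.40701679 -1.033584    1.94787091] [0.56264008 0.02874556 0.08740243] [-7.54594095e-04  2.94077111e-01  9.55781336e-01 -3.47431597e-04]
```

{"method": "play_rows", "body": {"increments": [[[0, 0, 0], [0, 0, -0.04], 0.5], [[0, 0, 0], [0, 0, -0.08], 0.5], [[0, 0, 0], [0, 0, -0.1], 0.5], [[0, 0, 0], [0, 0, -0.12], 0.5], [[0, 0, 0], [0, 0, -0.12], 0.5]]}}

```text
clock: 7.15
position: [0.5627, 0.0287, 0.0875]
tool_rot: [-0.001, 0.35, 0.937, -0.0]
contact_force: [-4.8, -1.4, 1.7]
opening: 0.0426
finger_force: 2.2
```

```bash
python3 -c "
from rig import *
s=read_state();print(s['torque'],s['contact_force'],s['position'],s['tool_rot'])"
```

```text
[-0.09649567  0.84927192  0.07003933] [-4.80289015 -1.42715653  1.7044518 ] [0.5627118  0.02869553 0.08745152] [-6.15721686e-04  3.49882465e-01  9.36793322e-01 -3.92840384e-04]
```

{"method": "play_rows", "body": {"increments": [[[0, 0, 0], [0, 0, -0.03], 0.5], [[0, 0, 0], [0, 0, -0.06], 0.5], [[0, 0, 0], [0, 0, -0.09], 0.5], [[0, 0, 0], [0, 0, -0.09], 0.5]]}}

```text
clock: 7.48
position: [0.5628, 0.0291, 0.0876]
tool_rot: [-0.0, 0.391, 0.921, -0.0]
contact_force: [-4.4, 1.1, 1.8]
opening: 0.0427
finger_force: 24.3
```

Run:
```python
from rig import *
import cv2,numpy as np
s=read_state();print(s['torque'],s['contact_force'],s['position'],s['tool_rot'])
d=read_camera("wrist");cv2.imwrite("pics/w3.png",d["image"][:,:,::-1])
```

```text
[0.25221712 0.7926738  1.24281334] [-4.3707106   1.08262891  1.75458623] [0.56278742 0.02911426 0.08759098] [-4.55731329e-04  3.90584158e-01  9.20567030e-01 -3.88282526e-04]
```

View pics/w3.png

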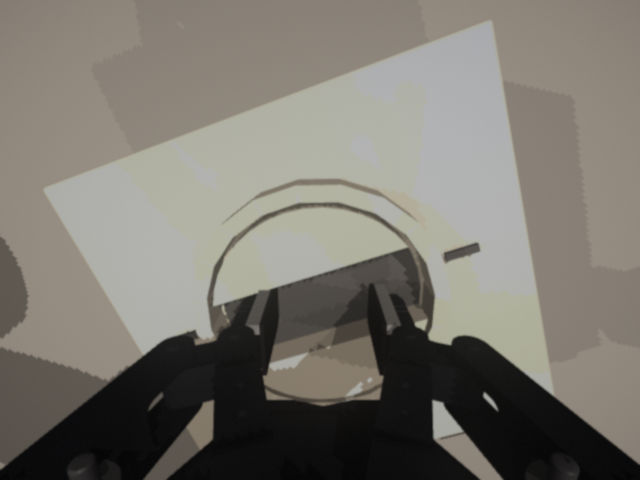

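The torque jumped from 0.07 to 1.24 N m, so the lock is on its hard stop. The image agrees: the slot (left end ~(215,303) to (410,248)) is parallel to the lid's front edge and in line with the tick at (462,252). I'll ease off inside the play and lift out.

{"method": "play_rows", "body": {"increments": [[[0, 0, 0], [0, 0, 0.1], 0.5], [[0, 0, 0], [0, 0, 0.22], 0.5], [[0, 0, 5], [0, 0, 0.22], 0.5], [[0, 0, 25], [0, 0, 0.22], 0.5], [[0, 0, 60], [0, 0, 0.22], 0.5], [[0, 0, 100], [0, 0, 0.22], 0.5], [[-40, 0, 120], [0, 0, 0.22], 0.5], [[-80, 0, 120], [0, 0, 0.22], 0.5]]}}

```text
clock: 8.2
position: [0.4864, 0.0282, 0.2115]
tool_rot: [0.005, 0.29, 0.957, 0.001]
contact_force: [-0.1, -0.8, -0.3]
opening: 0.0429
finger_force: 0.0
```

{"method": "play_rows", "body": {"increments": [[[-30, 0, 0], [0, 0, 0], 0.5], [[-70, 0, 0], [0, 0, 0], 0.5], [[-70, 0, 0], [0, 0, 0], 0.5], [[-70, 0, 0], [0, 0, 0], 0.5]]}}

```text
clock: 8.53
position: [0.4136, 0.0288, 0.2079]
tool_rot: [0.001, 0.29, 0.957, 0.0]
contact_force: [1.0, -0.5, 0.3]
opening: 0.043
finger_force: 0.0
```

Run:
```python
from rig import *
import cv2,numpy as np
s=read_state();print(s['clock'],s['contact_force'],s['position'])
a=read_camera("top")["image"][130:310,200:440,::-1];b=read_camera("scene")["image"][150:330,200:440,::-1]
cv2.imwrite("pics/e.png",np.hstack([cv2.resize(x,(400,300),interpolation=cv2.INTER_CUBIC) for x in(a,b)]))
```

```text
8.5333 [ 1.03534457 -0.54994839  0.33084056] [0.41357333 0.02882828 0.20794444]
```

View pics/e.png

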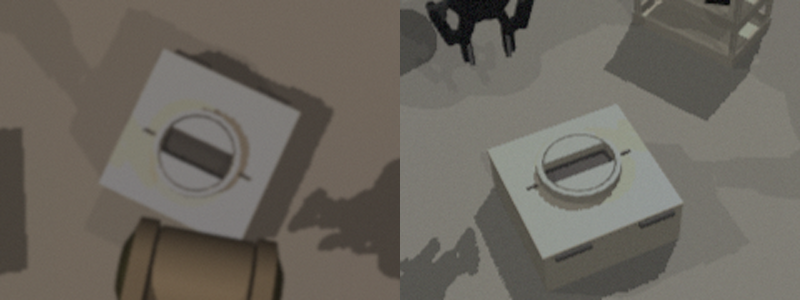

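The lid is flush, and the slot lines up with both ticks (left view: (150,132) and (245,177)). The gripper is clear of everything.

```bash
python3 -c "
from rig import *
print(sign_off())"
```

```text
the job is handed in; nothing more can be done
None
```

The lid is fully shut and the lock is turned clockwise to its hard stop with its slot in line with both ticks; the job is handed in at about 8.6 s of the 45 s, and the jar, clipper and trimmer were not touched.

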